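Rock a stuck locating block out of its fixture

ROBOT

A 6-joint arm with a two-finger parallel gripper is mounted at the origin on a cart in front of the work surface, level with it; the furniture and walls round the work are solid. World frame = base frame: x ahead of the robot, y to its left, z up, the work surface at z = 0. Lengths are in mm, angles in rad, forces in N, time in s.
With the tool pointing down it reaches from about 400 to 925 mm from the base axis. Payload 12.5 kg.
Tool frame: the origin (TCP) lies midway between the tips of the shut fingers; the grasp point (between the pads) lies 19 mm behind it; z points along the fingers, y is the line along which they close (so a half turn about z gives the same grasp; the last joint's range is limited). The gripper opens to 95 mm and grips with 3 to 60 N. Pads are 20 mm wide; open, the fingers measure 119 mm over their backs; the gripper's body (75 mm by 180 mm) begins 59 mm behind the grasp point.
Start: joints at [1.001, 0.491, 1.559, -0, 1.092, -0.106], TCP at [279.581, 559, 214.661] pointing down, gripper open.
Joint ranges: [-3.1, 3.1], [-0.84, 2.19], [0.05, 2.79], [-1.13, 4.28], [0.06, 2.93], [-2.69, 2.69]. Speed limits (rad/s): [2.22, 2.22, 2.79, 3.14, 3.14, 3.14].

INTERFACE

Orientations are given as [roll, pitch, yaw] about the fixed x, y, z axes, in that order (R = Rz(yaw) Ry(pitch) Rx(roll)).
In Python, from cell import * gives the robot as it stands.
- The arm moves only by the tool servo_tool, never from a script. Its argument "moves" is one flat list of numbers, 5 for each row, row after row: the shift along the world's x, y, z as a fraction of full scale, then the turn about the world's z as a fraction of full scale, then the opening, from 0 (shut) to 1 (fully open). A call has 1 to 12 rows; each row is the pose to reach, as a shift and turn from the pose commanded when the call began, turning the shorter way round; what a row does not reach only later rows make up. Full scale, the value 1, is 400 mm for a shift and 180 degrees for a turn. A row lasts 1/12 s, in which the tool goes at most 41.7 mm and 7.16 degrees, less where a joint would pass 70% of its speed; a pose out of reach is approached as far as the arm can. A call with a number of a shift or a turn outside -1 to 1 is refused whole. A call with a gripper value outside its range is refused whole. The fingers move at their own pace and stop on an object; the grip force is fixed at half the most. Time passes only in rows, so rows that repeat a pose let the fingers close. It gives the time, the measured TCP pose, the force, the opening and the grip force at its end, in the units of the state.
- state(): the state, without advancing time (a new reading comes with each control period).
- read_camera(name): name is "side" or "top"; returns (picture, depth): 480x640x3 uint8, blue, green, red; 480x640 float32, mm along the optical axis (not along the pixel's ray), 0 where there is no reading.
- get_calibration(name): a dict with "K" (3x3 intrinsics, pixels), "k1" (the pictures are not rectified: a ray, as slopes to the right and down, at radius r is drawn at 1 + k1 r^2 times it, then the intrinsics apply), "R" (3x3) and "t" (3): a world point X has camera coordinates R X + t. Camera axes: x right, y down, z forward; pixel columns grow to the right and rows downward; lengths in mm; the calibration is good to about 2 mm. A picture is of the moment at which its call begins. get_calibration takes no time and is no camera call.
- job_done(): hands the job in; it is judged then, once.
The state is a dict: "t": time; "joints": joint angles; "qvel": joint speeds; "tau": joint torques, N m; "eef_pos": TCP position; "tcp_rot": TCP orientation; "ft_force": force on the tool from outside, world axes, zero at the start; "moment": the same for the moment, N m; "opening": opening from 0.0 (shut) to 1.0 (fully open); "grip_force": force on a finger pad.
Only numpy, scipy, OpenCV 4.12 (cv2) and the standard library are available. Lean on these libraries where they do the work, as an engineer would, in place of code of your own. Each camera call takes 0.05 s, during which the arm holds its last target. There are 200 camera calls.

TASK

The steel locating block is stuck in the pocket of the grey fixture, pinched between two sprung plungers, and a straight pull would only lift the fixture off the bench. Take the block by its upright stem, rock it to and fro between the two plungers, several times each way, working it up until it frees, and finish still holding it upright, a centimetre or two clear above its pocket. Keep the fixture standing on the bench about where it is, and leave the other things alone.

Things in the scene. Friction and masses are not known exactly. Their poses are not given: they have to be found in the camera images.
- fixture: Grey iron base 110 (x) x 180 (y) x 40 mm, 2.9 kg, loose on the worktop. Origin: centre of underside; z up, y along its long side. Pocket in the middle of its top. On top cover plates 3 mm and screw heads 5 mm high; plunger nuts stand out 15 mm at both short ends. Sprung pads pinch the block from +y and -y; a straight pull on the block takes about 40 N and lifts the fixture.
- pad_l (a joint): Round-nosed steel pad in the pocket's +y wall: how far (m) it is pushed back; 0 as it touches the seated block, -0.003 fully out. Spring force 33 N at 0. Line of contact 30 mm above the fixture's origin; friction there resists sliding with about 20 N (17 to 23).
- pad_r (a joint): The same pad in the -y wall. Leaning the block toward one pad (turning it about the fixture's x axis) slides its other side up by 44 mm times the lean in rad; friction keeps it there. The pocket allows about 0.18 rad either way at first.
- block: Steel locating block, 0.35 kg, at first fully down in the pocket, axes parallel to the fixture's. Origin: centre of underside; z up. Body 29 (x) x 44 (y) x 33 mm high (lowest 3 mm only 26 x 40); above it a plain stem 26 (x) x 22 (y) mm up to 104 mm. Its origin must rise 20 mm to pass the pads, 30 mm to leave the pocket.
- block_top (a point): Centre of the top face of the block's stem, 104 mm above the block's origin.
- pocket (a point): Centre of the pocket's mouth, level with the fixture's top, 40 mm above the fixture's origin. The pocket is 33 (x) x 52 (y) mm and 30 mm deep (floor 10 mm above the fixture's origin).
- specimen_black: Bystander: black round mounted specimen with a square polished face, 30 mm across, 21 mm high, near the fixture's +y end. Origin: centre of its underside.
- specimen_ring: Bystander: black round mounted specimen with a round polished face, 30 mm across, 20 mm high, near the fixture's -y end. Origin: centre of its underside.
- sample_box: Bystander: small clear box with lid, 65 x 88 x 25 mm, left of the work. Origin: centre of its underside.
- petri_dish: Bystander: clear petri dish, 89 mm across, 14 mm high, right of the work. Origin: centre of its underside.
Not all that is in view belongs to the job. What is shaped like the fixture but pink is not meant. What is shaped like the block but purple is not meant.

How it is judged:
By the outcome, as a careful person would: the job done as asked, in the order asked, and still so for the second after the job is handed in, while the arm keeps its last pose, push and grip.
It also fails if it takes over 45 s, if anything falls off the work surface, if the arm or the gripper's body presses on something with over 40 N, if the wrist force passes 120 N, or if a joint passes its speed limit or range.

## Working session

There is one attempt and no reset: what is moved stays moved. The work goes in short steps, Python scripts to look and compute and a tool call to move; the robot and the scene stay as the last step left them, time stands still between calls to the robot, and variables do not carry over. Pictures are saved under pics/ and viewed, at most 10 in all, crops included, and the job is handed in when it is done.

Besides the shell and the picture viewer there is one more tool, called after ">>>" as name(argument=value, ...) on one line, values as JSON. servo_tool: Moves the arm, as the interface text tells. Its arguments: {"type":"object","properties":{"moves":{"type":"array"}},"required":["moves"]}

```bash
mkdir -p pics; cat > h.py <<'E'
from cell import *
import numpy as np, cv2
def snap(n,f):
    im,d=read_camera(n); cv2.imwrite(f'pics/{f}.png',im); np.savez(f'{f}.npz',im=im,d=d); return im,d
def world(n,d,u,v,z=None):
    c=get_calibration(n);K=np.array(c['K']);R=np.array(c['R']);t=np.array(c['t'])
    p=np.array([(u-K[0,2])/K[0,0],(v-K[1,2])/K[1,1]]);q=p.copy()
    for _ in range(20): q=p/(1+c['k1']*(q@q))
    r=np.array([q[0],q[1],1.])
    if z is None:
        return R.T@(r*d[int(round(v)),int(round(u))]-t)
    o=-R.T@t; w=R.T@r
    return o+w*(z-o[2])/w[2]
def pix(n,X):
    c=get_calibration(n);K=np.array(c['K']);x=np.array(c['R'])@np.array(X,float)+np.array(c['t'])
    s=x[:2]/x[2]; s=s*(1+c['k1']*(s@s)); return K[:2,:2]@s+K[:2,2]
E
python3 - <<'E'
from h import *
for n in('top','side'):
    snap(n,n+'0'); c=get_calibration(n); R=np.array(c['R']); print(n,(-R.T@np.array(c['t'])).round(0),R.round(2).tolist(),c['k1'],np.array(c['K']).round(0).tolist())
print(state())
E
```

```text
top [ 170.    7. 1565.] [[-0.02, -1.0, 0.0], [-0.98, 0.02, -0.21], [0.21, -0.01, -0.98]] -0.013343395185640317 [[486.0, 0.0, 322.0], [0.0, 486.0, 237.0], [0.0, 0.0, 1.0]]
side [ 397. -935.  919.] [[1.0, -0.1, -0.01], [-0.07, -0.66, -0.75], [0.07, 0.75, -0.66]] 0.01558390420513179 [[471.0, 0.0, 321.0], [0.0, 471.0, 240.0], [0.0, 0.0, 1.0]]
{'t': 0.1, 'joints': array([ 1.00141024e+00,  4.91496748e-01,  1.55941727e+00, -3.43442545e-06,
        1.09171828e+00, -1.05611026e-01]), 'qvel': array([-0.00087025, -0.00091701, -0.00127153, -0.00030755,  0.0014802 ,
       -0.0010781 ]), 'tau': array([ 1.96775130e-03, -6.13632131e+01, -2.58602500e+01,  6.93828450e-02,
        4.71346546e-02, -6.53179723e-05]), 'eef_pos': array([279.43938094, 558.78975492, 214.11186019]), 'tcp_rot': array([-3.14055849e+00, -1.06563823e-04,  2.67781912e+00]), 'ft_force': array([-0.05935427,  0.16559055,  1.01184584]), 'moment': array([-0.01388147, -0.02626328, -0.00191015]), 'grip_force': 0.0, 'opening': 0.9999782179799832}
```

View pics/top0.png

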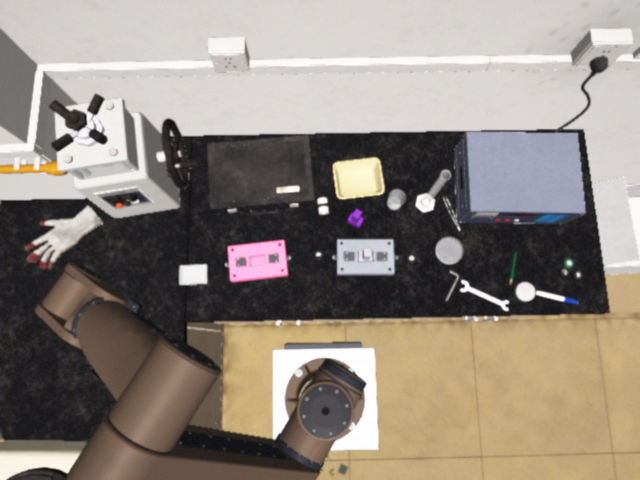

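View pics/side0.png

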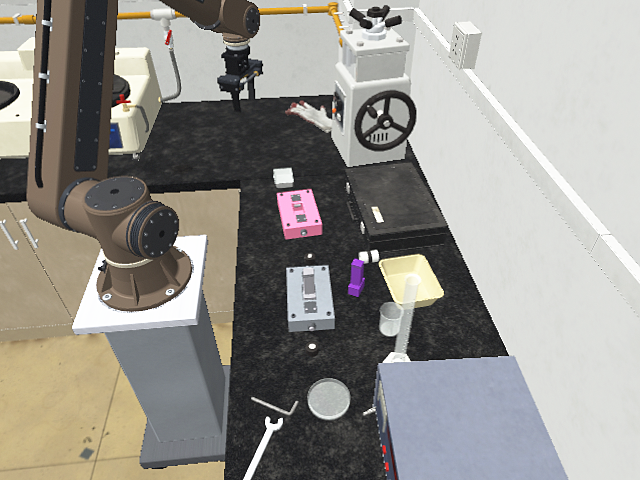

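The grey fixture with the steel block is at top (366,257) and side (309,297). The pink look-alike is at top (258,261) and side (299,214), and the purple block at top (356,217) and side (357,278). Grey fits the description. Next I'll confirm it in a crop and measure.

```bash
python3 - <<'E'
from h import *
T=np.load('top0.npz');S=np.load('side0.npz')
a=cv2.resize(T['im'][225:290,325:425],(600,390),interpolation=cv2.INTER_CUBIC)
b=cv2.resize(S['im'][240:355,265:355],(200,256),interpolation=cv2.INTER_CUBIC)
b=cv2.resize(S['im'][240:355,265:355],None,fx=2.2,fy=3,interpolation=cv2.INTER_CUBIC)
o=np.zeros((390,800,3),np.uint8);o[:,:600]=a;o[:345,600:798]=b;cv2.imwrite('pics/crop.png',o)
for n,D,(u0,u1,v0,v1) in(('top',T,(325,410,228,285)),('side',S,(275,345,250,345))):
    P=np.array([world(n,D['d'],u,v) for v in range(v0,v1) for u in range(u0,u1) if D['d'][v,u]>0])
    np.save(n+'P.npy',P)
    f=P[(P[:,2]>34)&(P[:,2]<50)]
    r=cv2.minAreaRect(f[:,:2].astype(np.float32)); print(n,'fixture',r, np.median(f[:,2]))
    s=P[(P[:,2]>104)&(P[:,2]<125)]
    if len(s): print(n,'stem',cv2.minAreaRect(s[:,:2].astype(np.float32)),np.median(s[:,2]),len(s),s[:,2].max())
    tb=P[abs(P[:,2])<10]; print(n,'table',np.median(tb[:,2]))
E
```

```text
Traceback (most recent call last):
  File "h.py", line 6, in world
    c=get_calibration(n);K=np.array(c['K']);R=np.array(c['R']);t=np.array(c['t'])
ValueError: time passes only in moves, steps and waits
```

View pics/crop.png

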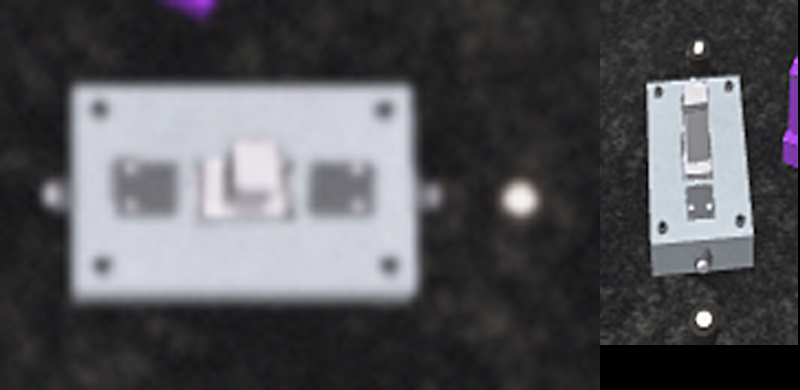

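The crop shows the steel block in the grey fixture: stem top at crop (255,167), which is top pixel (367.5,253), with the specimens at both ends. This is the one. I'll cache the calibration and rerun the measurement.

```bash
sed -i 's/^def snap/C={n:get_calibration(n) for n in("top","side")}\ndef snap/; s/c=get_calibration(n)/c=C[n]/' h.py; cat > m.py <<'E'
from h import *
T=np.load('top0.npz');S=np.load('side0.npz')
for n,D,(u0,u1,v0,v1) in(('top',dict(T),(325,410,228,285)),('side',dict(S),(275,345,250,345))):
    P=np.array([world(n,D['d'],u,v) for v in range(v0,v1) for u in range(u0,u1) if D['d'][v,u]>0])
    f=P[(P[:,2]>34)&(P[:,2]<50)]
    r=cv2.minAreaRect(f[:,:2].astype(np.float32)); print(n,'fixture',r, np.median(f[:,2]))
    s=P[(P[:,2]>104)&(P[:,2]<125)]
    if len(s): print(n,'stem',cv2.minAreaRect(s[:,:2].astype(np.float32)),np.median(s[:,2]),len(s),s[:,2].max())
    tb=P[abs(P[:,2])<10]; print(n,'table',np.median(tb[:,2]))
print('stemtop top',world('top',None,367.5,252.8,114).round(1))
# corners of fixture top, crop px -> z=40
for x,y in((72,86),(414,84),(418,298),(72,298)): print(world('top',None,325+(x+.5)/6-.5,225+(y+.5)/6-.5,40).round(1))
for x,y in((683,86),(706,84),(708,105),(684,106)): print('side stem',world('side',None,265+(x-600+.5)/2.2-.5,240+(y+.5)/3-.5,114).round(1))
for x,y in((647,80),(740,76),(752,236),(650,249)): print('side fix',world('side',None,265+(x-600+.5)/2.2-.5,240+(y+.5)/3-.5,40).round(1))
E
python3 m.py
```

```text
top fixture ((432.8385009765625, -139.4888458251953), (195.10458374023438, 108.48416137695312), 88.93543243408203) 40.52229200762005
top stem ((432.9018859863281, -140.00038146972656), (18.639238357543945, 26.98770523071289), 87.44210052490234) 113.59419232809024 64 121.90190159172454
top table -0.09768351424765598
side fixture ((434.9732971191406, -138.36215209960938), (184.28378295898438, 109.92377471923828), 88.9088134765625) 41.41753327127064
side stem ((434.77392578125, -139.0272216796875), (24.91602325439453, 25.328218460083008), 4.743427753448486) 114.63172755474305 103 119.92687066267851
side table 1.3357660100589275
stemtop top [ 430.7 -141.5  114. ]
[491.2 -51.6  40. ]
[ 488.8 -234.7   40. ]
[ 373.5 -230.9   40. ]
[377.1 -48.6  40. ]
side stem [ 423.5 -128.   114. ]
side stem [ 448.8 -128.3  114. ]
side stem [ 449.  -152.1  114. ]
side stem [ 423.  -150.4  114. ]
side fix [383.3 -41.7  40. ]
side fix [495.3 -48.5  40. ]
side fix [ 488.6 -228.6   40. ]
side fix [ 378.7 -230.1   40. ]
```

>>> servo_tool(moves=[0.385, -1, 0, -0.358, 0.5, 0.385, -1, 0, -0.358, 0.5, 0.385, -1, 0, -0.358, 0.5, 0.385, -1, 0, -0.358, 0.5, 0.385, -1, 0, -0.358, 0.5, 0.385, -1, 0, -0.358, 0.5, 0.385, -1, 0, -0.358, 0.5, 0.385, -1, 0, -0.358, 0.5, 0.385, -1, 0, -0.358, 0.5, 0.385, -1, 0, -0.358, 0.5, 0.385, -1, 0, -0.358, 0.5, 0.385, -1, 0, -0.358, 0.5])

```text
t: 1.1
eef_pos: [434.5, 156.5, 214.5]
tcp_rot: [-3.142, 0.0, 1.549]
ft_force: [0.7, 0.0, -0.0]
opening: 0.5
grip_force: 0.0
```

```bash
python3 - <<'E'
from h import *
D=dict(np.load('side0.npz'))
P=np.array([world('side',D['d'],u,v) for v in range(250,305) for u in range(340,372) if D['im'][v,u,1]<60 and D['im'][v,u,0]>110])
print('purple',P.min(0).round(),P.max(0).round())
E
```

```text
purple [ 397. -935.   -1.] [589.  13. 919.]
```

>>> servo_tool(moves=[0, -0.746, 0, 0, 0.5, 0, -0.746, 0, 0, 0.5, 0, -0.746, 0, 0, 0.5, 0, -0.746, 0, 0, 0.5, 0, -0.746, 0, 0, 0.5, 0, -0.746, 0, 0, 0.5, 0, -0.746, 0, 0, 0.5, 0, -0.746, 0, 0, 0.5, 0, -0.746, -0.1, 0, 0.5, 0, -0.746, -0.2, 0, 0.5, 0, -0.746, -0.2, 0, 0.5, 0, -0.746, -0.2, 0, 0.5])

```text
t: 2.1
eef_pos: [433.1, -138.2, 134.1]
tcp_rot: [-3.138, -0.002, 1.554]
ft_force: [0.8, 0.0, 0.4]
opening: 0.501
grip_force: 0.0
```

```bash
python3 - <<'E'
from h import *
im,d=snap('side','s1'); cv2.imwrite('pics/s1c.png',cv2.resize(im[190:340,240:390],(600,600),interpolation=cv2.INTER_CUBIC))
s=state();print(s['eef_pos'],s['tcp_rot'],s['ft_force'],s['moment'])
E
```

```text
[ 434.01916933 -138.68022178  135.49178863] [-3.14088007e+00 -4.33134282e-04  1.55422036e+00] [ 0.26701658 -0.57656662  0.63180238] [-0.09706953  0.06492287  0.04990855]
```

View pics/s1c.png

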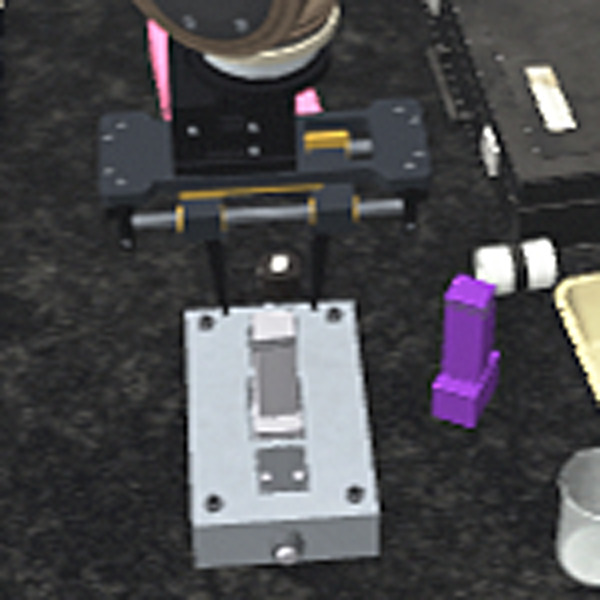

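The fingers straddle the stem in x: tips at crop (223,308) and (317,308), stem top at (274,327). The purple block is well clear. Next I descend and grip.

>>> servo_tool(moves=[0, 0, -0.06, 0, 0.5, 0, 0, -0.125, 0, 0.5, 0, 0, -0.125, 0, 0.5, 0, 0, -0.125, 0, 0, 0, 0, -0.125, 0, 0, 0, 0, -0.125, 0, 0, 0, 0, -0.125, 0, 0, 0, 0, -0.125, 0, 0, 0, 0, -0.125, 0, 0, 0, 0, -0.125, 0, 0])

```text
t: 2.98
eef_pos: [434.7, -139.7, 86.1]
tcp_rot: [3.138, 0.001, 1.553]
ft_force: [1.5, 2.5, 11.8]
opening: 0.271
grip_force: 30.0
```

```bash
python3 - <<'E'
from h import *
s=state();print(s['eef_pos'],s['tcp_rot'],s['ft_force'],s['moment'],s['opening'],s['grip_force'])
E
```

```text
[ 434.6724242  -139.70750125   86.12898682] [3.13841651e+00 1.10633295e-03 1.55268224e+00] [ 1.50396379  2.45227306 11.78393308] [ 0.36395894 -0.14147403 -0.09177306] 0.27081051185964444 29.996164441108704
```

>>> servo_tool(moves=[0, 0.004, 0.006, 0, 0, 0, 0.01, 0.008, 0, 0, 0, 0.016, 0.01, 0, 0, 0, 0.022, 0.013, 0, 0, 0, 0.024, 0.013, 0, 0, 0, 0.024, 0.013, 0, 0])

```text
t: 3.48
eef_pos: [431.4, -128.6, 88.1]
tcp_rot: [-3.136, -0.003, 1.553]
ft_force: [0.0, 0.3, -31.7]
opening: 0.274
grip_force: 30.0
```

```bash
python3 - <<'E'
from h import *
im,d=snap('side','s2'); cv2.imwrite('pics/s2c.png',cv2.resize(im[225:345,260:380],(600,600),interpolation=cv2.INTER_CUBIC))
s=state();print(s['eef_pos'],s['tcp_rot'],s['ft_force'],s['moment'])
E
```

```text
[ 431.36563791 -128.62717728   88.13215719] [-3.13564115e+00 -2.64030598e-03  1.55332101e+00] [ -0.55061685  -0.8546842  -32.23504678] [-0.26320881  0.02810973 -0.0176499 ]
```

View pics/s2c.png

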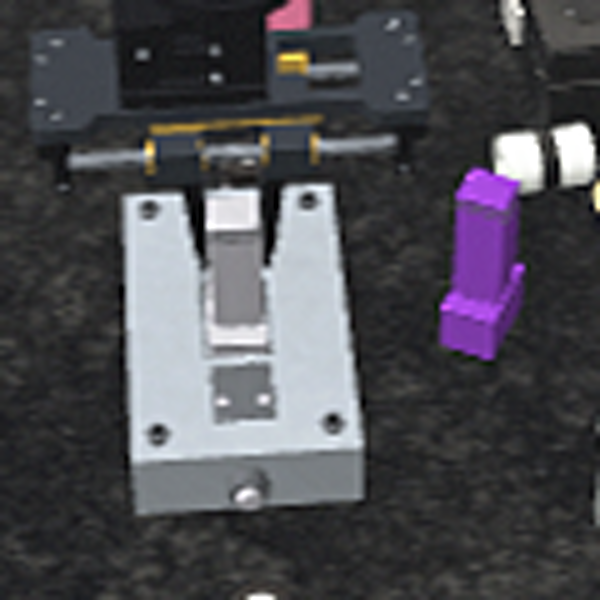

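The side view shows the stem top leaning +y, at crop (233,210). The fixture's front edge, crop (137,515)-(363,495), is 4 px further up the picture than before, and Fz = -32 N means the fixture is being lifted. I'll lower the pull and measure the lean numerically.

```bash
cat > q.py <<'E'
from h import *
def cloud(d,u0=270,u1=345,v0=240,v1=345):
    c=C['side'];K=np.array(c['K']);R=np.array(c['R']);t=np.array(c['t'])
    U,V=np.meshgrid(np.arange(u0,u1),np.arange(v0,v1));z=d[v0:v1,u0:u1].ravel()
    p=np.stack([(U.ravel()-K[0,2])/K[0,0],(V.ravel()-K[1,2])/K[1,1]],1);q=p.copy()
    for _ in range(10): q=p/(1+c['k1']*(q**2).sum(1,keepdims=True))
    P=np.c_[q*z[:,None],z]; return ((P-t)@R)[z>0]
def report(d):
    P=cloud(d)
    f=P[(P[:,2]>30)&(P[:,2]<55)&((abs(P[:,0]-434)>28))&(abs(P[:,0]-434)<50)&(P[:,1]<-145)&(P[:,1]>-210)]
    A=np.c_[f[:,:2]-[434,-139.5],np.ones(len(f))];k=np.linalg.lstsq(A,f[:,2],rcond=None)[0]
    fr=P[(P[:,2]>6)&(P[:,2]<34)&(P[:,1]<-200)&(abs(P[:,0]-434)<45)&(abs(P[:,0]-434)>12)]
    s=P[(P[:,2]>62)&(P[:,2]<108)&(abs(P[:,0]-434)<10)&(P[:,1]>-165)&(P[:,1]<-115)]
    b=np.polyfit(s[:,2],s[:,1],1)
    tp=P[(P[:,2]>110)&(abs(P[:,0]-433)<9)&(abs(P[:,1]+139)<20)]
    print('fixture plane z at ctr %.1f slopes %.3f %.3f | front face y %.1f | stem face slope %.3f y@85 %.1f n%d | top z %.1f y %.1f'%(k[2],k[0],k[1],np.median(fr[:,1]),b[0],np.polyval(b,85),len(s),np.median(tp[:,2]),np.median(tp[:,1])))
def st():
    s=state();print(s['t'],s['eef_pos'].round(1),s['ft_force'].round(1),s['moment'].round(2),round(s['opening'],3))
def look(n=3):
    d=np.median([read_camera('side')[1] for _ in range(n)],0); report(d); st()
E
python3 - <<'E'
from q import *
for f in('side0','s1','s2'): report(np.load(f+'.npz')['d'])
look(3)
E
```

```text
fixture plane z at ctr 41.1 slopes -0.000 -0.008 | front face y -227.7 | stem face slope 0.017 y@85 -148.6 n104 | top z 114.9 y -139.7
fixture plane z at ctr 41.2 slopes 0.003 -0.004 | front face y -227.6 | stem face slope 0.004 y@85 -148.6 n107 | top z 115.4 y -140.1
fixture plane z at ctr 42.7 slopes -0.001 -0.013 | front face y -216.2 | stem face slope -0.012 y@85 -137.6 n102 | top z 185.2 y -150.6
fixture plane z at ctr 42.3 slopes -0.004 -0.022 | front face y -216.4 | stem face slope -0.016 y@85 -137.7 n103 | top z 185.1 y -151.5
3.6833 [ 431.4 -128.8   88.1] [  0.2   0.9 -32.1] [-0.21  0.02  0.04] 0.275
```

>>> servo_tool(moves=[0, -0.013, 0, 0, 0, 0, -0.026, 0, 0, 0, 0, -0.026, -0.004, 0, 0, 0, -0.026, -0.009, 0, 0, 0, -0.026, -0.0095, 0, 0, 0, -0.026, -0.0095, 0, 0])

```text
t: 4.18
eef_pos: [432.2, -139.9, 86.4]
tcp_rot: [-3.139, -0.001, 1.554]
ft_force: [-6.9, -2.2, 4.3]
opening: 0.274
grip_force: 30.0
```

```bash
python3 -c "
from q import *
look(3)"
```

```text
fixture plane z at ctr 41.2 slopes 0.003 0.001 | front face y -228.2 | stem face slope 0.003 y@85 -148.9 n103 | top z 114.8 y -140.9
4.3333 [ 432.2 -139.9   86.4] [-7.4 -1.2  3.8] [-0.59  1.57  0.02] 0.27
```

>>> servo_tool(moves=[-0.004, 0.005, 0.002, 0, 0, -0.004, 0.01, 0.003, 0, 0, -0.004, 0.015, 0.004, 0, 0, -0.004, 0.02, 0.005, 0, 0, -0.004, 0.024, 0.006, 0, 0, -0.004, 0.024, 0.006, 0, 0])

```text
t: 4.83
eef_pos: [429.9, -129.2, 86.9]
tcp_rot: [-3.136, -0.003, 1.553]
ft_force: [-1.2, -0.6, -31.8]
opening: 0.272
grip_force: 30.0
```

```bash
python3 -c "
from q import *
look(2)"
```

```text
fixture plane z at ctr 40.8 slopes -0.002 -0.029 | front face y -217.4 | stem face slope -0.016 y@85 -138.3 n103 | top z 192.8 y -151.2
4.9333 [ 430.1 -129.5   86.9] [ -0.    0.8 -32.1] [-0.01  0.02 -0.03] 0.272
```

>>> servo_tool(moves=[0, -0.013, 0, 0, 0, 0, -0.026, 0, 0, 0, 0, -0.026, -0.003, 0, 0, 0, -0.026, -0.0065, 0, 0, 0, -0.026, -0.0065, 0, 0, 0, -0.026, -0.0065, 0, 0])

```text
t: 5.43
eef_pos: [430.4, -140.5, 86.6]
tcp_rot: [-3.139, -0.001, 1.554]
ft_force: [-9.4, -2.1, 8.7]
opening: 0.271
grip_force: 30.0
```

>>> servo_tool(moves=[0, 0.005, 0.0005, 0, 0, 0, 0.01, 0.001, 0, 0, 0, 0.01, 0.001, 0, 0])

```text
t: 5.68
eef_pos: [430.9, -137.4, 87.0]
tcp_rot: [-3.14, 0.001, 1.555]
ft_force: [-11.0, -10.8, 5.0]
opening: 0.277
grip_force: 30.0
```

```bash
python3 -c "
from q import *
look(2)"
```

```text
fixture plane z at ctr 41.4 slopes 0.002 0.005 | front face y -228.2 | stem face slope -0.008 y@85 -147.2 n102 | top z 117.0 y -146.4
5.7833 [ 430.9 -137.5   87. ] [-10.1 -10.5   4.5] [-2.26  2.57  0.11] 0.273
```

>>> servo_tool(moves=[-0.003, 0.004, 0.001, 0, 0, -0.005, 0.008, 0.002, 0, 0, -0.005, 0.012, 0.003, 0, 0, -0.005, 0.012, 0.003, 0, 0])

```text
t: 6.12
eef_pos: [430.1, -133.0, 88.0]
tcp_rot: [3.141, 0.002, 1.554]
ft_force: [-3.5, -10.0, -3.6]
opening: 0.272
grip_force: 30.0
```

```bash
python3 -c "
from q import *
look(2)"
```

```text
fixture plane z at ctr 41.2 slopes 0.002 -0.005 | front face y -228.4 | stem face slope 0.067 y@85 -145.1 n115 | top z 201.1 y -154.4
6.2167 [ 430.1 -133.    88.1] [-3.  -9.8 -3.7] [-2.23  0.98  0.01] 0.272
```

>>> servo_tool(moves=[0, 0.004, 0.001, 0, 0, 0, 0.009, 0.002, 0, 0, 0, 0.009, 0.002, 0, 0])

```text
t: 6.47
eef_pos: [430.2, -129.0, 88.4]
tcp_rot: [3.141, 0.001, 1.553]
ft_force: [0.3, -5.6, -12.6]
opening: 0.274
grip_force: 30.0
```

```bash
python3 -c "
from q import *
look(2)"
```

```text
fixture plane z at ctr 41.3 slopes 0.002 -0.000 | front face y -225.0 | stem face slope 0.085 y@85 -141.6 n113 | top z 184.9 y -150.5
6.5667 [ 430.2 -129.    88.4] [ -0.4  -5.  -11.3] [-1.08  0.11  0.02] 0.269
```

>>> servo_tool(moves=[0, -0.004, -0.001, 0, 0, 0, -0.009, 0.0005, 0, 0, 0, -0.014, 0.002, 0, 0, 0, -0.02, 0.0035, 0, 0, 0, -0.02, 0.0035, 0, 0])

```text
t: 6.98
eef_pos: [429.9, -135.9, 89.8]
tcp_rot: [-3.141, -0.001, 1.552]
ft_force: [1.6, 7.3, -3.9]
opening: 0.272
grip_force: 30.0
```

```bash
python3 -c "
from q import *
look(2)"
```

```text
fixture plane z at ctr 41.2 slopes 0.001 -0.003 | front face y -225.2 | stem face slope 0.025 y@85 -145.8 n107 | top z 119.1 y -145.9
7.0833 [ 429.9 -135.8   89.9] [ 2.5  6.4 -4.4] [ 1.59 -0.38 -0.  ] 0.27
```

>>> servo_tool(moves=[0, -0.006, 0.0015, 0, 0, 0, -0.012, 0.003, 0, 0, 0, -0.018, 0.0045, 0, 0, 0, -0.023, 0.0055, 0, 0, 0, -0.023, 0.0055, 0, 0])

```text
t: 7.5
eef_pos: [429.4, -144.8, 91.5]
tcp_rot: [-3.14, -0.002, 1.553]
ft_force: [1.5, 6.9, -11.7]
opening: 0.273
grip_force: 30.0
```

```bash
python3 -c "
from q import *
look(2)"
```

```text
fixture plane z at ctr 41.3 slopes 0.001 -0.001 | front face y -227.0 | stem face slope -0.064 y@85 -151.3 n100 | top z 119.0 y -145.9
7.6 [ 429.4 -144.8   91.5] [  1.5   6.9 -11.1] [ 1.26 -0.34  0.04] 0.269
```

>>> servo_tool(moves=[0, 0.005, -0.001, 0, 0, 0, 0.01, 0, 0, 0, 0, 0.015, 0.001, 0, 0, 0, 0.02, 0.002, 0, 0, 0, 0.025, 0.003, 0, 0, 0, 0.03, 0.0042, 0, 0, 0, 0.035, 0.0053, 0, 0, 0, 0.039, 0.006, 0, 0, 0, 0.039, 0.006, 0, 0])

```text
t: 8.35
eef_pos: [430.0, -130.6, 94.1]
tcp_rot: [3.141, 0.001, 1.553]
ft_force: [-0.0, -5.2, -14.1]
opening: 0.27
grip_force: 30.0
```

```bash
python3 -c "
from q import *
look(2)"
```

```text
fixture plane z at ctr 41.4 slopes -0.001 -0.004 | front face y -224.6 | stem face slope 0.054 y@85 -142.4 n107 | top z 189.4 y -151.0
8.45 [ 430.  -130.6   94.1] [ -0.7  -6.2 -13.9] [-1.06  0.18  0.02] 0.273
```

>>> servo_tool(moves=[0, -0.005, -0.002, 0, 0, 0, -0.01, -0.001, 0, 0, 0, -0.015, 0, 0, 0, 0, -0.02, 0.001, 0, 0, 0, -0.025, 0.0022, 0, 0, 0, -0.03, 0.0033, 0, 0, 0, -0.035, 0.0043, 0, 0, 0, -0.035, 0.0043, 0, 0])

```text
t: 9.12
eef_pos: [429.6, -143.0, 95.9]
tcp_rot: [-3.141, -0.002, 1.552]
ft_force: [2.8, 11.8, -6.0]
opening: 0.277
grip_force: 30.0
```

```bash
python3 -c "
from q import *
look(2)"
```

```text
fixture plane z at ctr 41.2 slopes -0.000 -0.005 | front face y -224.6 | stem face slope -0.040 y@85 -149.1 n100 | top z 122.4 y -144.4
9.2167 [ 429.6 -143.    95.9] [ 1.9 10.6 -5.8] [ 2.22 -0.42  0.01] 0.269
```

>>> servo_tool(moves=[0, -0.005, 0.0008, 0, 0, 0, -0.01, 0.0015, 0, 0, 0, -0.01, 0.0015, 0, 0])

```text
t: 9.47
eef_pos: [429.6, -147.0, 96.6]
tcp_rot: [-3.141, -0.002, 1.552]
ft_force: [1.8, 11.0, -4.8]
opening: 0.274
grip_force: 30.0
```

```bash
python3 -c "
from q import *
look(2)"
```

```text
fixture plane z at ctr 40.8 slopes 0.001 -0.013 | front face y -224.4 | stem face slope -0.093 y@85 -151.3 n99 | top z 122.7 y -148.4
9.5667 [ 429.6 -146.9   96.6] [ 1.4 11.7 -6.3] [ 2.2  -0.35 -0.  ] 0.271
```

>>> servo_tool(moves=[0, 0.006, -0.001, 0, 0, 0, 0.012, 0, 0, 0, 0, 0.018, 0.002, 0, 0, 0, 0.024, 0.004, 0, 0, 0, 0.03, 0.005, 0, 0, 0, 0.036, 0.0062, 0, 0, 0, 0.042, 0.0075, 0, 0, 0, 0.046, 0.008, 0, 0, 0, 0.046, 0.008, 0, 0])

```text
t: 10.32
eef_pos: [430.2, -130.7, 100.0]
tcp_rot: [3.141, 0.002, 1.554]
ft_force: [-2.9, -10.0, -6.1]
opening: 0.271
grip_force: 30.0
```

```bash
python3 -c "
from q import *
look(2)"
```

```text
fixture plane z at ctr 41.3 slopes 0.002 -0.003 | front face y -224.6 | stem face slope 0.049 y@85 -141.9 n108 | top z 127.8 y -141.7
10.4167 [ 430.1 -130.7   99.9] [-3.  -8.4 -6. ] [-2.03  0.84  0.02] 0.277
```

>>> servo_tool(moves=[0, -0.006, -0.001, 0, 0, 0, -0.012, 0, 0, 0, 0, -0.018, 0.002, 0, 0, 0, -0.024, 0.0035, 0, 0, 0, -0.03, 0.005, 0, 0, 0, -0.036, 0.006, 0, 0, 0, -0.036, 0.006, 0, 0])

```text
t: 11.0
eef_pos: [429.7, -143.4, 102.0]
tcp_rot: [-3.141, -0.002, 1.552]
ft_force: [1.3, 7.8, -4.4]
opening: 0.273
grip_force: 30.0
```

```bash
python3 -c "
from q import *
look(2)"
```

```text
fixture plane z at ctr 40.9 slopes 0.001 -0.012 | front face y -224.4 | stem face slope -0.026 y@85 -149.0 n100 | top z 126.9 y -147.4
11.1 [ 429.7 -143.4  102.1] [ 0.9  7.8 -3.9] [ 1.59 -0.11 -0.02] 0.27
```

>>> servo_tool(moves=[0, 0.006, -0.001, 0, 0, 0, 0.012, 0.0005, 0, 0, 0, 0.018, 0.002, 0, 0, 0, 0.024, 0.0035, 0, 0, 0, 0.03, 0.005, 0, 0, 0, 0.03, 0.005, 0, 0])

```text
t: 11.6
eef_pos: [430.1, -132.8, 104.2]
tcp_rot: [3.141, 0.001, 1.554]
ft_force: [-3.2, -7.4, -5.3]
opening: 0.27
grip_force: 30.0
```

```bash
python3 -c "
from q import *
look(2)"
```

```text
fixture plane z at ctr 41.1 slopes -0.002 -0.007 | front face y -224.5 | stem face slope 0.030 y@85 -143.0 n110 | top z 130.1 y -143.0
11.7 [ 430.1 -132.8  104.3] [-2.4 -7.3 -4.8] [-1.53  0.73 -0.03] 0.272
```

>>> servo_tool(moves=[0, -0.006, -0.001, 0, 0, 0, -0.012, 0.0005, 0, 0, 0, -0.018, 0.002, 0, 0, 0, -0.024, 0.0035, 0, 0, 0, -0.03, 0.005, 0, 0, 0, -0.03, 0.005, 0, 0])

```text
t: 12.2
eef_pos: [429.9, -143.8, 106.1]
tcp_rot: [-3.141, -0.001, 1.553]
ft_force: [-0.5, 4.6, -1.5]
opening: 0.272
grip_force: 30.0
```

```bash
python3 -c "
from q import *
look(2)"
```

```text
fixture plane z at ctr 40.9 slopes 0.001 -0.012 | front face y -224.3 | stem face slope -0.051 y@85 -148.8 n99 | top z 130.2 y -148.3
12.3 [ 429.9 -143.8  106.2] [-0.4  3.7 -1.4] [1.02 0.22 0.07] 0.269
```

>>> servo_tool(moves=[0, 0.005, 0.001, 0, 0, 0, 0.01, 0.002, 0, 0, 0, 0.015, 0.0035, 0, 0, 0, 0.015, 0.0035, 0, 0])

```text
t: 12.63
eef_pos: [430.1, -138.7, 107.5]
tcp_rot: [3.141, 0.001, 1.554]
ft_force: [-1.7, -5.6, -7.2]
opening: 0.277
grip_force: 30.0
```

```bash
python3 - <<'E'
from q import *
look(3)
im,d=snap('side','s3'); cv2.imwrite('pics/s3c.png',cv2.resize(im[225:345,260:380],(600,600),interpolation=cv2.INTER_CUBIC))
E
```

```text
fixture plane z at ctr 41.0 slopes -0.000 -0.008 | front face y -224.4 | stem face slope 0.053 y@85 -146.4 n112 | top z 131.8 y -145.1
12.7833 [ 430.1 -138.7  107.6] [-2.2 -4.8 -7. ] [-1.28  0.55  0.06] 0.278
```

View pics/s3c.png

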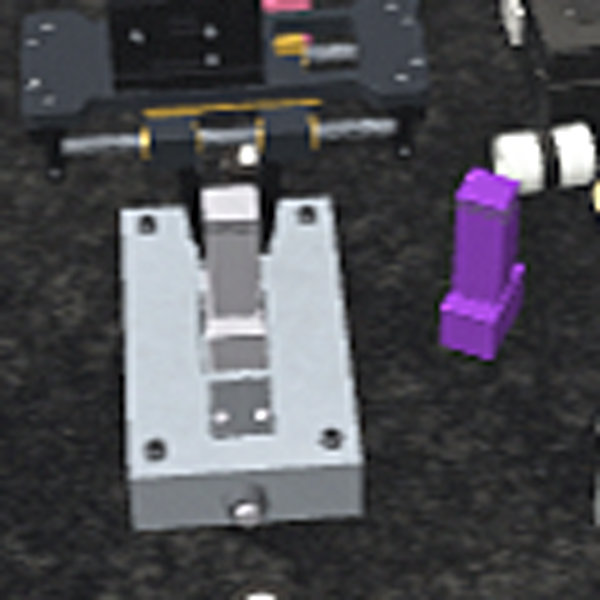

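The view shows the block body standing about 17 mm out of the pocket (body top at crop (235,325)) and the fixture flat on the bench. The slope window now takes in the body, so I'll refine it.

```bash
cat >> q.py <<'E'
def lean(n=4,lo=84,hi=124):
    d=np.median([read_camera('side')[1] for _ in range(n)],0) if n else np.load('s3.npz')['d']
    P=cloud(d,270,345,225,345);P=P[abs(P[:,0]-432)<9]
    s=P[(P[:,2]>lo)&(P[:,2]<hi)&(P[:,1]<-135)&(P[:,1]>-165)]
    for _ in range(3):
        b=np.polyfit(s[:,2],s[:,1],1);r=s[:,1]-np.polyval(b,s[:,2]);s=s[abs(r)<3]
    t=P[(P[:,2]>hi+2)&(P[:,2]<hi+25)&(P[:,1]<-120)&(P[:,1]>-152)]
    l=P[(P[:,2]>60)&(P[:,2]<lo)&(P[:,1]>-165)&(P[:,1]<-150)]
    print('slope %.3f n%d rms %.1f y@100 %.1f top z %.1f n%d ledge z %s'%(b[0],len(s),r.std(),np.polyval(b,100),np.median(t[:,2]),len(t),np.percentile(l[:,2],[50,90]).round(1) if len(l) else ''))
E
python3 -c "
from q import *
lean(0); lean(4); st()"
```

```text
slope -0.017 n85 rms 1.3 y@100 -145.8 top z 131.9 n62 ledge z [62.1 63.7]
slope -0.033 n84 rms 0.7 y@100 -146.1 top z 132.4 n64 ledge z [61.1 62.2]
13.0333 [ 430.1 -138.8  107.6] [-1.5 -4.4 -7. ] [-1.26  0.58  0.01] 0.27
```

>>> servo_tool(moves=[0, 0.005, 0.001, 0, 0, 0, 0.01, 0.002, 0, 0, 0, 0.015, 0.0035, 0, 0, 0, 0.018, 0.0045, 0, 0, 0, 0.018, 0.0045, 0, 0])

```text
t: 13.45
eef_pos: [430.2, -131.1, 109.5]
tcp_rot: [3.141, 0.001, 1.554]
ft_force: [-1.5, -3.8, -3.7]
opening: 0.272
grip_force: 30.0
```

```bash
python3 -c "
from q import *
lean(3); look(1)"
```

```text
slope 0.068 n98 rms 1.0 y@100 -142.1 top z 134.0 n60 ledge z [64.2 65.7]
fixture plane z at ctr 41.1 slopes -0.001 -0.005 | front face y -224.3 | stem face slope 0.179 y@85 -143.8 n132 | top z 133.8 y -141.0
13.65 [ 430.1 -131.2  109.5] [-1.6 -3.1 -1.4] [-1.14  0.5   0.06] 0.273
```

>>> servo_tool(moves=[0, -0.006, 0, 0, 0, 0, -0.012, 0.0015, 0, 0, 0, -0.018, 0.003, 0, 0, 0, -0.024, 0.005, 0, 0, 0, -0.024, 0.005, 0, 0])

```text
t: 14.07
eef_pos: [430.0, -140.3, 111.5]
tcp_rot: [3.142, -0.001, 1.552]
ft_force: [-0.4, 4.2, 1.9]
opening: 0.27
grip_force: 30.0
```

```bash
python3 -c "
from q import *
lean(3); look(1)"
```

```text
slope -0.041 n86 rms 0.9 y@100 -147.2 top z 135.8 n71 ledge z [64.4 66.7]
fixture plane z at ctr 41.2 slopes -0.001 -0.002 | front face y -224.4 | stem face slope 0.091 y@85 -147.9 n128 | top z 134.1 y -146.2
14.2667 [ 430.  -140.3  111.5] [-0.7  5.1  3.7] [ 1.11  0.2  -0.05] 0.27
```

>>> servo_tool(moves=[0, 0.004, 0.001, 0, 0, 0, 0.008, 0.002, 0, 0, 0, 0.011, 0.004, 0, 0, 0, 0.011, 0.004, 0, 0])

```text
t: 14.6
eef_pos: [430.2, -136.5, 113.1]
tcp_rot: [3.141, 0.001, 1.553]
ft_force: [-1.2, -4.0, -1.2]
opening: 0.272
grip_force: 30.0
```

```bash
python3 -c "
from q import *
lean(4); look(1)"
```

```text
slope 0.006 n89 rms 0.7 y@100 -144.8 top z 137.6 n77 ledge z [66.1 67.9]
fixture plane z at ctr 40.9 slopes -0.001 -0.010 | front face y -224.5 | stem face slope 0.172 y@85 -146.4 n130 | top z 136.4 y -143.5
14.85 [ 430.2 -136.4  113. ] [-0.3 -4.5 -0.5] [-1.28  0.21  0.02] 0.271
```

>>> servo_tool(moves=[0, -0.001, 0.004, 0, 0, 0, -0.001, 0.008, 0, 0, 0, -0.001, 0.008, 0, 0])

```text
t: 15.1
eef_pos: [429.9, -136.3, 116.3]
tcp_rot: [-3.141, -0.001, 1.553]
ft_force: [-0.2, -0.1, -2.4]
opening: 0.267
grip_force: 30.0
```

```bash
python3 -c "
from q import *
lean(4); look(1)"
```

```text
slope -0.009 n88 rms 0.8 y@100 -144.6 top z 140.5 n84 ledge z [68.1 70.6]
fixture plane z at ctr 41.1 slopes 0.000 -0.009 | front face y -224.6 | stem face slope 0.200 y@85 -146.4 n129 | top z 138.5 y -143.6
15.35 [ 429.9 -136.5  116.1] [-1.1  0.5 -3. ] [-0.12  0.08  0.03] 0.27
```

>>> servo_tool(moves=[0, 0, 0.01, 0, 0, 0, 0, 0.02, 0, 0, 0, 0, 0.03, 0, 0, 0, 0, 0.04, 0, 0, 0, 0, 0.05, 0, 0, 0, 0, 0.05, 0, 0, 0, 0, 0.05, 0, 0])

```text
t: 15.93
eef_pos: [430.1, -136.6, 136.5]
tcp_rot: [3.141, 0.0, 1.553]
ft_force: [-0.4, 0.4, -2.9]
opening: 0.271
grip_force: 30.0
```

```bash
python3 - <<'E'
from q import *
lean(4,102,140); look(1)
im,d=snap('side','s4'); im2,_=snap('top','t4')
o=np.hstack([cv2.resize(im[215:345,260:360],(400,520),interpolation=cv2.INTER_CUBIC),cv2.resize(im2[205:305,320:420],(400,520),interpolation=cv2.INTER_CUBIC)]);cv2.imwrite('pics/f.png',o)
E
```

```text
slope -0.022 n88 rms 0.8 y@100 -144.4 top z 160.2 n90 ledge z [77.6 90.1]
fixture plane z at ctr 41.1 slopes 0.002 -0.005 | front face y -224.6 | stem face slope 0.379 y@85 -151.4 n134 | top z 146.5 y -144.1
16.1833 [ 429.9 -136.6  136. ] [ 0.2 -0.9 -2.5] [-0.11  0.02 -0.03] 0.271
```

View pics/f.png

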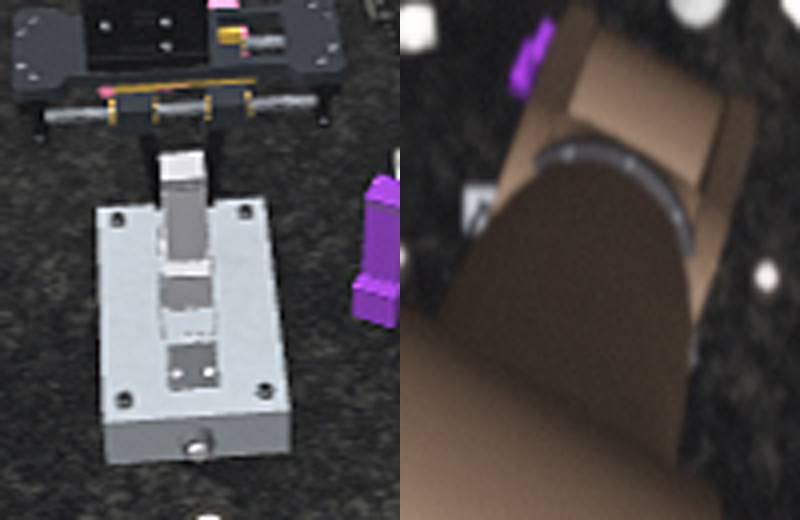

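The side view shows the block upright in the gripper above the pocket, body at crop (188,290), with the fixture flat on the bench. Its underside measures about 15 mm above the pocket mouth. I'm handing in.

```bash
python3 -c "
from cell import *
print(job_done())"
```

```text
the job is handed in; nothing more can be done
None
```

The block was rocked free, several times each way, and handed in at 16 s held upright about 15 mm above its pocket; the fixture stands flat on the bench about 3 mm in y and 4 mm in x from where it started, after my first two attempts pulled too hard and briefly lifted it.

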